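# Reset the tripped protection module with the reset stylus

## Task

One of the two grey protection modules on the bench has tripped and shows a red lamp. Take the orange-handled stylus out of its wooden stand, put its tip upright through the aperture in the top of the red-lamp module, push the recessed reset button fully down and keep it down for at least two seconds; finish while still gripping the stylus and holding the button down. Do not press the button of the green-lamp module, and leave the brass weight, vial, dish and beaker where they stand.

Things in the scene. Friction and masses are not known exactly. Their poses are not given: they have to be found in the camera images.
- stylus: Reset stylus, 115 mm long, about 40 g, standing upright in the stand. Origin: the very tip at its lower end; z runs along it from the tip to the handle's top. Steel shank 6 mm in diameter with a rounded tip from z = 0 to 55 mm, black collar 22 mm in diameter from 55 to 59 mm, round ribbed orange handle 16 mm in diameter from 59 to 115 mm, to be gripped anywhere along it. The collar rests on the stand's top.
- holder: Wooden stand fixed to the worktop: block 54 x 54 mm on a foot 70 x 70 x 8 mm, its top 60 mm above the worktop. Origin: centre of its underside, z up. A vertical hole 9 mm in diameter through its centre holds the stylus' shank, whose tip hangs 5 mm above the worktop; lift the stylus straight up by more than 55 mm to clear it.
- module_tripped: Grey protection module with a red lamp on top, 100 (x) x 80 (y) x 60 (z) mm, fixed to the worktop. Origin: centre of its underside, z up. On its flat top (z = 60 mm) are the reset aperture at (x, y) = (-20, 0) mm, inside a raised white ring (14 mm inside, 21 mm outside, 2 mm high), and the domed lamp (20 mm wide, 10 mm high) at (25, 0) mm. Its two round terminals are on the -x face. The two modules are alike but for the lamp colour.
- module_ok: Grey protection module with a green lamp on top, 100 (x) x 80 (y) x 60 (z) mm, fixed to the worktop. Origin: centre of its underside, z up. On its flat top (z = 60 mm) are the reset aperture at (x, y) = (-20, 0) mm, inside a raised white ring (14 mm inside, 21 mm outside, 2 mm high), and the domed lamp (20 mm wide, 10 mm high) at (25, 0) mm. Its two round terminals are on the -x face. The two modules are alike but for the lamp colour.
- aperture_tripped (a point): Mouth of the reset aperture of the red-lamp module: the centre of the round hole at the level of the module's top face, 60 mm above the worktop; z up. The hole is a straight vertical shaft 12 mm in diameter; the white button in it lies 22 mm below the mouth when up and 30 mm below when fully down.
- aperture_ok (a point): Mouth of the reset aperture of the green-lamp module: the centre of the round hole at the level of the module's top face, 60 mm above the worktop; z up. The hole is a straight vertical shaft 12 mm in diameter; the white button in it lies 22 mm below the mouth when up and 30 mm below when fully down.
- reset_tripped (a joint): Travel of the recessed reset button of the red-lamp module, in m: 0 = up, 0.008 = fully down. It is pushed straight down and springs back; it needs about 1.5 N to start and 5.5 N to be fully down.
- reset_ok (a joint): Travel of the recessed reset button of the green-lamp module, in m: 0 = up, 0.008 = fully down. It is pushed straight down and springs back; it needs about 1.5 N to start and 5.5 N to be fully down.
- brass_weight: Brass weight with a knob, 22 mm wide, 42 mm high. Loose bystander. Origin: centre of its underside, z up.
- vial: White vial with a black cap, 28 mm wide, 64 mm high. Loose bystander. Origin: centre of its underside, z up.
- petri_dish: Glass dish with copper chips, 62 mm wide, 14 mm high. Loose bystander. Origin: centre of its underside, z up.
- beaker: Small glass beaker, 56 x 63 mm wide, 72 mm high. Loose bystander. Origin: centre of its underside, z up.
Not all that is in view belongs to the job. Leave any purple or turquoise look-alike of the stylus alone.

How it is judged:
By the outcome, as a careful person would: the job done as asked, in the order asked, and still so for the second after the job is handed in, while the arm keeps its last pose, push and grip.
It also fails if it takes over 48 s, if anything falls off the work surface, if the arm or the gripper's body presses on something with over 40 N, if the wrist force passes 120 N, or if a joint passes its speed limit or range.

## Robot

A 7-joint arm with a two-finger parallel gripper is mounted at the origin on a cart in front of the work surface, level with it; the furniture and walls round the work are solid. World frame = base frame: x ahead of the robot, y to its left, z up, the work surface at z = 0. Lengths are in mm, angles in rad, forces in N, time in s.
With the tool pointing down it reaches from about 425 to 925 mm from the base axis. Payload 6.8 kg.
Tool frame: the origin (TCP) lies midway between the tips of the shut fingers; the grasp point (between the pads) lies 19 mm behind it; z points along the fingers, y is the direction in which the jaws open and shut (so a half turn about z gives the same grasp; the last joint's range is limited). The gripper opens to 85 mm and grips with 20 to 120 N. Pads are 22 mm wide; open, the fingers measure 114 mm over their backs; the gripper's body (76 mm by 85 mm) begins 54 mm behind the grasp point. The pads swing forward as they close: fully open they stand 13 mm farther back than shut.
Start: joints at [1.005, 0.477, 0.022, 1.555, -0.011, 1.109, -0.083], TCP at [298.345, -605.506, 231.308] pointing down, gripper open.
Joint ranges: [-2.96, 2.96], [-0.34, 2.1], [-1.41, 1.46], [0.24, 2.44], [-1.37, 4.51], [0.17, 1.92], [-2.96, 2.96]. Speed limits (rad/s): [2.39, 2.39, 3.14, 3.14, 3.14, 3.14, 3.14].

## Interface

Orientations are given as a unit quaternion [x, y, z, w].
In Python, from rig import r gives the robot as it stands.
- The arm moves only by the tool arm_command, never from a script. Its argument "commands" is a list of rows, each a list of 3 entries, a list of its own where there are three numbers: the gripper command: -1 is fully open, 1 is shut, values between are in proportion, then the shift along the world's x, y, z in m, then the turn, a rotation vector about the world's x, y, z in rad. A call has 1 to 12 rows; each row shifts and turns the commanded pose from where the row before left it; what a row does not reach is not made up. A row lasts 1/8 s, in which the tool goes at most 62.5 mm and 10.7 degrees, less where a joint would pass 70% of its speed; a pose out of reach is approached as far as the arm can. A call with a gripper value outside its range is refused whole. The fingers move at their own pace and stop on an object; the grip force is fixed at half the most. Time passes only in rows, so rows that do not move let the fingers close. It gives the time, the measured TCP pose, the force and the opening at its end, in the units of the state.
- r.sense(): the state, without advancing time (a new reading comes with each control period).
- r.snapshot(name): name is "scene" or "top"; returns a dict with "pixels" (400x640x3 uint8, blue, green, red), "z_map" (400x640 float32, mm along the optical axis (not along the pixel's ray), 0 where there is no reading), "K" (3x3 intrinsics, pixels), "world_to_cam" (4x4, takes a point from world to camera coordinates). Camera axes: x right, y up, looking along -z (the intrinsics and any distortion apply to the point x, -y, -z); pixel columns grow to the right and rows downward; lengths in mm; the calibration is good to about 2 mm. A picture is of the moment at which its call begins.
- r.finish_job(): hands the job in, once; it reports no verdict.
The state is a dict: "t": time; "qpos": joint angles; "dq": joint speeds; "joint_torque": joint torques, N m; "tcp_pos": TCP position; "eef_rot": TCP orientation; "contact_force": force on the tool from outside, world axes, zero at the start; "ft_torque": the same for the moment, N m; "finger_gap": finger opening in mm.
Only numpy, scipy, OpenCV 4.12 (cv2) and the standard library are available. Lean on these libraries where they do the work, as an engineer would, in place of code of your own. Each camera call takes 0.05 s, during which the arm holds its last target.

## Working session

There is one attempt and no reset: what is moved stays moved. The work goes in short steps, Python scripts to look and compute and a tool call to move; the robot and the scene stay as the last step left them, time stands still between calls to the robot, and variables do not carry over. Pictures are saved under pics/ and viewed, and the job is handed in when it is done.

Besides the shell and the picture viewer there is one more tool, called after "Call:" by a JSON object that holds its "api" and its "payload". arm_command: Moves the arm, as the interface text tells. Its arguments: {"type":"object","properties":{"commands":{"type":"array","items":{"type":"array"}}},"required":["commands"]}

```bash
mkdir -p pics; python3 - <<'E'
from rig import r
import cv2,numpy as np,pickle
s=r.sense();print(s)
for n in("scene","top"):
    d=r.snapshot(n);pickle.dump(d,open(n+'0.pkl','wb'));cv2.imwrite(f'pics/{n}0.png',d['pixels']);print(d['K'],d['world_to_cam'],[k for k in d])
E
```

```text
{'t': 0.0, 'qpos': array([ 1.00492084,  0.47777193,  0.02236413,  1.55644062, -0.01155095,
        1.10930604, -0.0831397 ]), 'dq': array([ 0.00014711,  0.00017556,  0.00075859, -0.00102173,  0.00014783,
       -0.00025369, -0.0013778 ]), 'joint_torque': array([-4.19203425e-04, -5.96447539e+01,  1.60771843e+00, -2.81199914e+01,
        1.24758517e-02,  9.35713586e-03, -5.59122395e-05]), 'tcp_pos': array([ 298.04565059, -604.97956838,  230.34964266]), 'eef_rot': array([ 9.73926046e-01,  2.26863945e-01, -2.51639918e-04, -8.63135624e-04]), 'contact_force': array([-0.53918646,  0.10319507,  0.19077558]), 'ft_torque': array([ 0.01231494,  0.00929291, -0.02805653]), 'finger_gap': 85.23082180426823}
[[486.44280203   0.         319.90919423]
 [  0.         486.44280203 194.16845349]
 [  0.           0.           1.        ]] [[-8.63719256e-01 -5.03937790e-01  5.97922405e-03  5.14484348e+02]
 [ 3.88741371e-01 -6.58635249e-01  6.44266836e-01 -1.39450601e+02]
 [-3.20732278e-01  5.58790044e-01  7.64777414e-01 -8.31234292e+02]
 [ 0.00000000e+00  0.00000000e+00  0.00000000e+00  1.00000000e+00]] ['pixels', 'z_map', 'K', 'world_to_cam']
[[427.96592033   0.         322.95236107]
 [  0.         427.96592033 197.50738214]
 [  0.           0.           1.        ]] [[ 2.86340552e-02 -9.99576217e-01 -5.24186606e-03  1.54443561e+02]
 [ 9.84737054e-01  2.73075471e-02  1.71893085e-01 -5.12020425e+02]
 [-1.71677097e-01 -1.00838558e-02  9.85101665e-01 -8.14743440e+02]
 [ 0.00000000e+00  0.00000000e+00  0.00000000e+00  1.00000000e+00]] ['pixels', 'z_map', 'K', 'world_to_cam']
```

View pics/scene0.png

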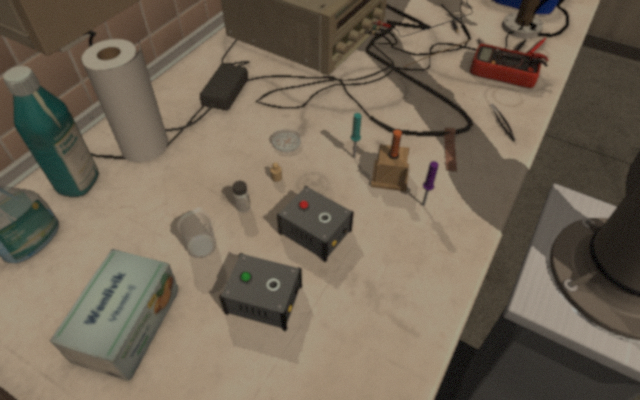

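View pics/top0.png

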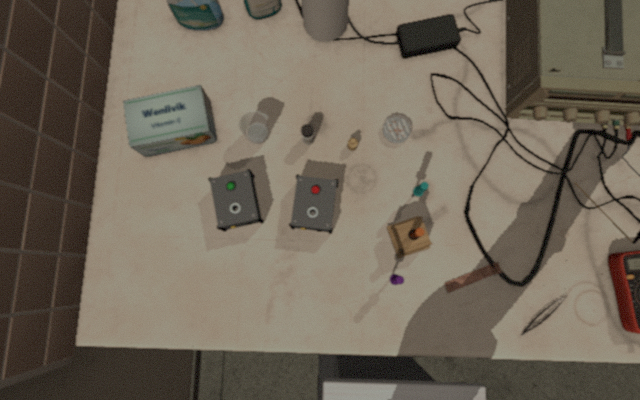

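The stylus could be confused with three upright handles. In scene pixels these are turquoise (356,127), orange in the wooden stand (397,143) and purple (431,176). In the top view they are at (420,188), (417,233) and (397,280). I choose the orange one in the stand. The red-lamp module is at (315,205) in the top view and the green-lamp one at (236,200). Next, close crops.

```bash
python3 - <<'E'
import cv2,numpy as np,pickle
t=pickle.load(open('top0.pkl','rb'));s=pickle.load(open('scene0.pkl','rb'))
a=cv2.resize(t['pixels'][160:300,280:450],None,fx=4.5,fy=4,interpolation=cv2.INTER_CUBIC)
a=cv2.resize(t['pixels'][160:300,280:450],None,fx=4,fy=4,interpolation=cv2.INTER_CUBIC)
b=cv2.resize(s['pixels'][110:260,270:450],None,fx=4,fy=4,interpolation=cv2.INTER_CUBIC)
cv2.imwrite('pics/ct.png',a);cv2.imwrite('pics/cs.png',b)
E
```

```text
(no output)
```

View pics/ct.png

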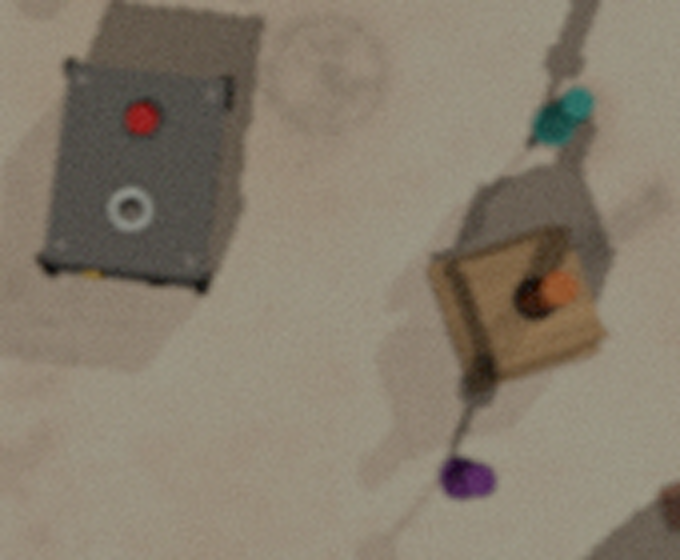

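View pics/cs.png

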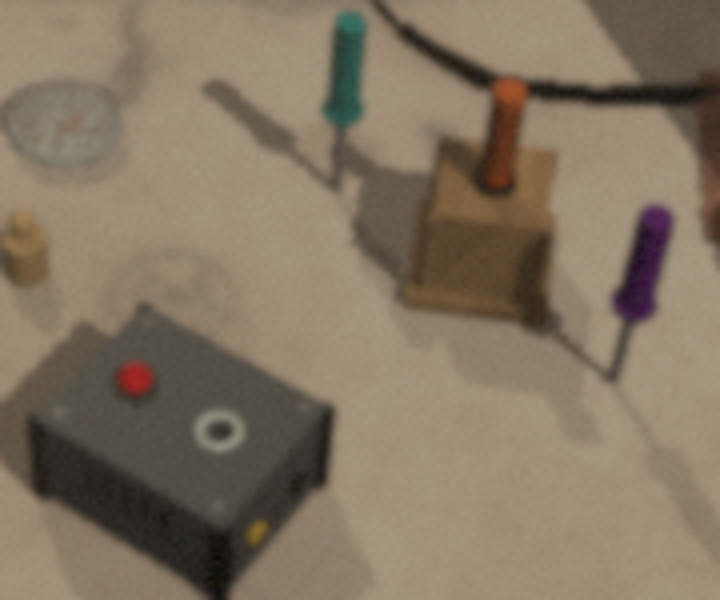

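The orange handle's top is at crop (558,288) in the top view and (509,90) in the scene view. Its collar is seated on the stand. The white ring of the red-lamp module is at (131,209) top and (220,431) scene.

```bash
cat > h.py <<'E'
import numpy as np,pickle,cv2
def ray(d,u,v):
    K=d['K'];T=d['world_to_cam'];R=T[:3,:3]
    c=-R.T@T[:3,3]
    p=np.linalg.inv(K)@[u,v,1]; return c,R.T@np.array([p[0],-p[1],-p[2]])
def atz(d,u,v,z):
    c,k=ray(d,u,v);return c+k*(z-c[2])/k[2]
def tri(a,ua,b,ub):
    c1,k1=ray(a,*ua);c2,k2=ray(b,*ub)
    k1/=np.linalg.norm(k1);k2/=np.linalg.norm(k2)
    t=np.linalg.lstsq(np.c_[k1,-k2],c2-c1,rcond=None)[0]
    p=c1+t[0]*k1;q=c2+t[1]*k2
    return (p+q)/2,np.linalg.norm(p-q)
def proj(d,P):
    T=d['world_to_cam'];p=T[:3,:3]@P+T[:3,3];p=d['K']@np.array([p[0],-p[1],-p[2]]);return p[:2]/p[2]
E
python3 - <<'E'
from h import *
np.set_printoptions(precision=1,suppress=True)
t=pickle.load(open('top0.pkl','rb'));s=pickle.load(open('scene0.pkl','rb'))
f=lambda x,y,o:(o[0]+x/4-.375,o[1]+y/4-.375)
for n,a,b,z in [('ring',(131,209),(220,431),62),('htop',(558,288),(509,90),120),('collar',(534,298),(498,184),63),('lamp',(142,117),(135,378),66),
  ('purp',(482,480),(655,216),120),('turq',(579,104),(350,22),120)]:
    ua=f(*a,(280,160));ub=f(*b,(270,110))
    print(n,tri(t,ua,s,ub),atz(t,*ua,z),atz(s,*ub,z))
for n,p in [('corner',(432,262)),('c2',(567,230)),('c3',(603,333)),('c4',(480,380))]: print(n,atz(t,*f(*p,(280,160)),60))
# depth checks
for d,(u,v) in[(t,(419,231)),(s,(397,132)),(t,(312,205))]:
    z=d['z_map'][v,u];c,k=ray(d,u,v);print(z,c+k*z)
E
```

```text
ring (array([476.1, 188.7,  60.3]), np.float64(0.9864893562346816)) [475.4 188.5  62. ] [475.9 190.   62. ]
htop (array([437.6,  -6.8, 120.1]), np.float64(1.765208102128575)) [436.8  -7.  120. ] [438.5  -6.7 120. ]
collar (array([437.2,  -8.8,  58.4]), np.float64(1.0057800490161681)) [437.3  -7.8  63. ] [435.3  -4.5  63. ]
lamp (array([521.3, 184.6,  63.6]), np.float64(0.6539937491129719)) [520.5 184.5  66. ] [520.6 186.3  66. ]
purp (array([351.9,  26.5, 113. ]), np.float64(2.5338575239150054)) [350.7  27.4 120. ] [351.7  33.8 120. ]
turq (array([524.2, -18.7, 113.4]), np.float64(2.4331917477882015)) [521.7 -17.5 120. ] [522.3 -11.4 120. ]
corner [453.7  41.1  60. ]
c2 [471.2 -24.7  60. ]
c3 [421.5 -41.5  60. ]
c4 [397.3  17.9  60. ]
772.0358 [437.9  -6.9 119.6]
884.7986 [438.6  -7.7 119.5]
840.6534 [489.1 189.7  60.9]
```

Call:
{"api": "arm_command", "payload": {"commands": [[-1, [0.017, 0.05, 0], [0, 0, -0.05]], [-1, [0.017, 0.05, 0], [0, 0, -0.05]], [-1, [0.017, 0.05, 0], [0, 0, -0.05]], [-1, [0.017, 0.05, 0], [0, 0, -0.05]], [-1, [0.017, 0.05, 0], [0, 0, -0.05]], [-1, [0.017, 0.05, 0], [0, 0, -0.05]], [-1, [0.006, 0.05, 0], [0, 0, -0.05]], [-1, [0.006, 0.05, 0], [0, 0, -0.05]], [-1, [0.006, 0.05, 0], [0, 0, -0.05]], [-1, [0.006, 0.05, 0], [0, 0, -0.05]], [-1, [0.006, 0.05, 0], [0, 0, -0.05]], [-1, [0, 0, 0], [0, 0, 0]]]}}

```text
t: 1.6
tcp_pos: [430.6, -51.7, 231.4]
eef_rot: [0.999, -0.043, 0.0, -0.0]
contact_force: [0.5, 0.4, -0.7]
finger_gap: 85.2
```

```bash
cat > st.py <<'E'
from rig import r
import numpy as np
from scipy.spatial.transform import Rotation as R
np.set_printoptions(precision=3,suppress=True)
s=r.sense();M=R.from_quat(s['eef_rot']).as_matrix()
print('t',s['t'],'q',s['qpos'],'tcp',s['tcp_pos'],'z',M[:,2],'yang',np.degrees(np.arctan2(M[1,1],M[0,1])),'F',s['contact_force'],s['ft_torque'],'gap',s['finger_gap'])
E
python3 st.py
```

```text
t 1.6 q [ 0.225  0.089 -0.262  2.087  0.027  0.968 -1.708] tcp [430.568 -51.726 231.354] z [ 0.     0.001 -1.   ] yang -94.89819591146421 F [ 0.457  0.42  -0.67 ] [-0.011  0.018  0.001] gap 85.21100443995891
```

Call:
{"api": "arm_command", "payload": {"commands": [[-1, [0.007, 0.045, 0], [0, 0, 0]], [-1, [0, 0, -0.04], [0, 0, 0]], [-1, [0, 0, -0.03], [0, 0, 0]], [-1, [0, 0, 0], [0, 0, 0]]]}}

```text
t: 2.1
tcp_pos: [435.4, -11.5, 159.5]
eef_rot: [0.999, -0.046, -0.003, 0.0]
contact_force: [-0.1, 0.4, 1.6]
finger_gap: 85.2
```

```bash
python3 st.py; python3 - <<'E'
from rig import r
import cv2,pickle
for n,(x,y) in(("scene",(300,60)),("top",(340,160))):
    d=r.snapshot(n);pickle.dump(d,open(n+'1.pkl','wb'));cv2.imwrite(f'pics/{n}1.png',cv2.resize(d['pixels'][y:y+140,x:x+180],None,fx=4,fy=4,interpolation=cv2.INTER_CUBIC))
E
```

```text
t 2.1 q [ 0.152  0.198 -0.298  2.155  0.08   0.803 -1.86 ] tcp [435.405 -11.504 159.507] z [-0.005 -0.    -1.   ] yang -95.31609653519347 F [-0.092  0.432  1.572] [-0.005  0.038 -0.007] gap 85.20734090145568
```

View pics/scene1.png

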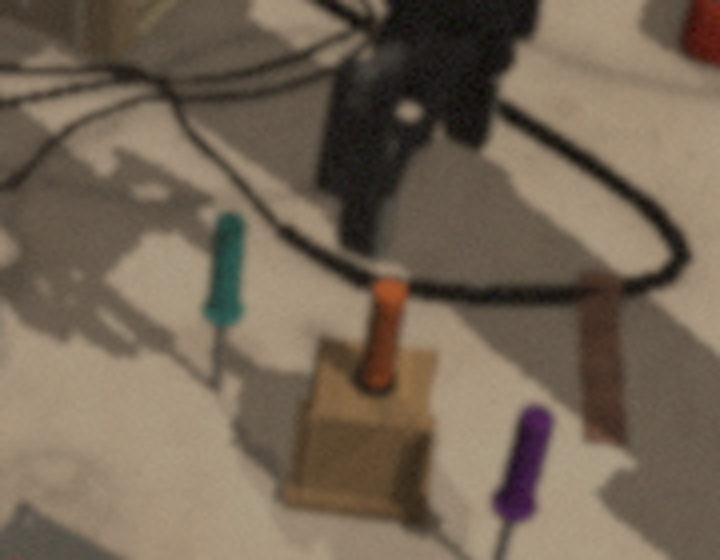

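View pics/top1.png

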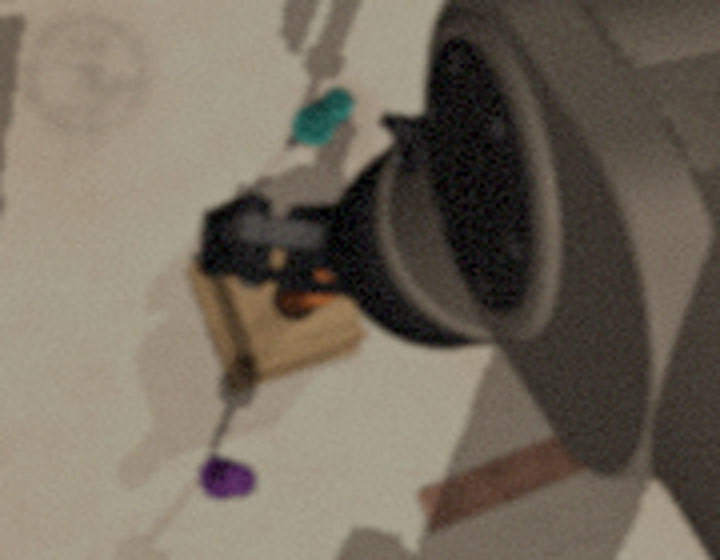

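The pictures show the open gripper above the stand, the orange handle between the fingers and both look-alikes untouched. Now I let it settle and centre.

Call:
{"api": "arm_command", "payload": {"commands": [[-1, [0, 0, 0], [0, 0, 0]], [-1, [0, 0, 0], [0, 0, 0]], [-1, [0, 0, 0], [0, 0, 0]]]}}

```text
t: 2.58
tcp_pos: [437.7, -10.5, 161.9]
eef_rot: [0.999, -0.046, 0.001, 0.0]
contact_force: [0.4, -0.7, -0.1]
finger_gap: 85.1
```

```bash
python3 st.py
```

```text
t 2.575 q [ 0.152  0.195 -0.3    2.153  0.08   0.803 -1.861] tcp [437.692 -10.542 161.868] z [ 0.001 -0.    -1.   ] yang -95.2869975174693 F [ 0.422 -0.713 -0.096] [ 0.021 -0.008  0.082] gap 85.06773720953966
```

Call:
{"api": "arm_command", "payload": {"commands": [[-1, [0, 0.0035, 0], [0, 0, 0]], [-1, [0, 0, -0.03], [0, 0, 0]], [-1, [0, 0, -0.03], [0, 0, 0]], [-1, [0, 0, -0.027], [0, 0, 0]], [-1, [0, 0, 0], [0, 0, 0]], [-1, [0, 0, 0], [0, 0, 0]]]}}

```text
t: 3.32
tcp_pos: [437.9, -6.8, 75.0]
eef_rot: [0.999, -0.046, 0.0, -0.0]
contact_force: [0.5, 0.4, 0.5]
finger_gap: 85.5
```

```bash
python3 st.py; python3 - <<'E'
from rig import r
import cv2,pickle
for n,(x,y) in(("scene",(300,60)),("top",(340,160))):
    d=r.snapshot(n);pickle.dump(d,open(n+'1.pkl','wb'));cv2.imwrite(f'pics/{n}2.png',cv2.resize(d['pixels'][y:y+140,x:x+180],None,fx=4,fy=4,interpolation=cv2.INTER_CUBIC))
E
python3 st.py
```

```text
t 3.325 q [ 0.109  0.346 -0.274  2.22   0.165  0.593 -1.95 ] tcp [437.913  -6.764  75.049] z [ 0.001  0.    -1.   ] yang -95.27165567902699 F [0.509 0.406 0.495] [ 0.021 -0.002 -0.003] gap 85.48326532156285
t 3.425 q [ 0.109  0.346 -0.274  2.22   0.166  0.592 -1.95 ] tcp [438.288  -6.888  75.411] z [ 0.002  0.    -1.   ] yang -95.28843458302023 F [ 0.024 -0.493  0.651] [ 0.07   0.033 -0.002] gap 85.29590837640058
```

View pics/scene2.png

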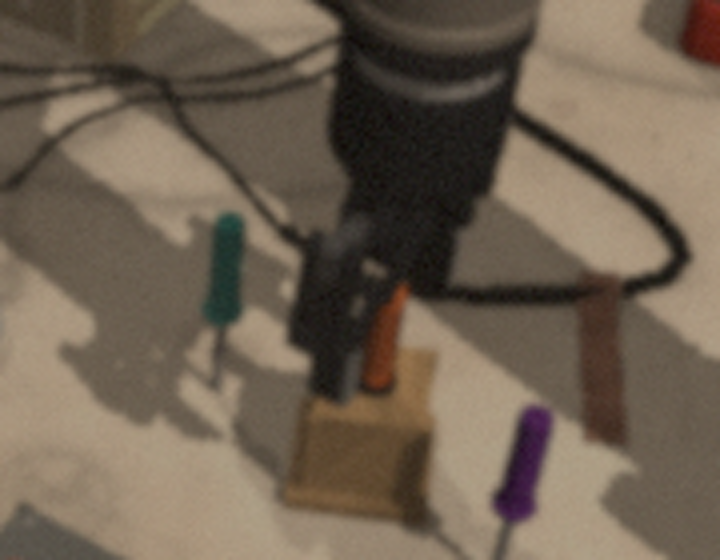

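View pics/top2.png

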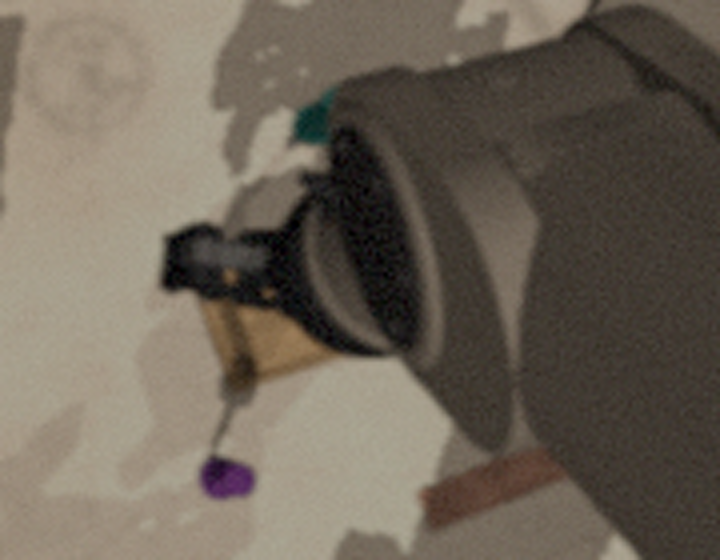

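The fingers straddle the orange handle just above the stand. Now I close.

Call:
{"api": "arm_command", "payload": {"commands": [[1, [0, 0, 0], [0, 0, 0]], [1, [0, 0, 0], [0, 0, 0]], [1, [0, 0, 0], [0, 0, 0]], [1, [0, 0, 0], [0, 0, 0]], [1, [0, 0, 0], [0, 0, 0]], [1, [0, 0, 0], [0, 0, 0]], [1, [0, 0, 0], [0, 0, 0]], [1, [0, 0, 0], [0, 0, 0]]]}}

```text
t: 4.42
tcp_pos: [437.4, -7.0, 74.4]
eef_rot: [0.999, -0.046, 0.0, 0.0]
contact_force: [-1.2, 0.8, 4.9]
finger_gap: 14.9
```

```bash
python3 st.py
```

```text
t 4.425 q [ 0.109  0.347 -0.274  2.221  0.166  0.592 -1.951] tcp [437.397  -7.036  74.446] z [ 0. -0. -1.] yang -95.28883309021865 F [-1.198  0.787  4.89 ] [-0.019  0.287 -0.006] gap 14.850311156591
```

Call:
{"api": "arm_command", "payload": {"commands": [[1, [0, 0, 0.01], [0, 0, 0]], [1, [0, 0, 0.025], [0, 0, 0]], [1, [0, 0, 0.025], [0, 0, 0]], [1, [0, 0, 0.025], [0, 0, 0]], [1, [0, 0, 0.025], [0, 0, 0]], [1, [0, 0, 0], [0, 0, 0]], [1, [0, 0, 0], [0, 0, 0]], [1, [0, 0, 0], [0, 0, 0]]]}}

```text
t: 5.42
tcp_pos: [436.6, -7.1, 183.4]
eef_rot: [0.999, -0.046, -0.001, 0.0]
contact_force: [0.9, 0.1, -0.3]
finger_gap: 14.7
```

```bash
python3 st.py; python3 - <<'E'
from rig import r
import cv2,pickle
for n,(x,y) in(("scene",(300,60)),("top",(340,160))):
    d=r.snapshot(n);pickle.dump(d,open(n+'3.pkl','wb'));cv2.imwrite(f'pics/{n}3.png',cv2.resize(d['pixels'][y:y+140,x:x+180],None,fx=4,fy=4,interpolation=cv2.INTER_CUBIC))
E
```

```text
t 5.425 q [ 0.158  0.163 -0.311  2.131  0.065  0.858 -1.855] tcp [436.619  -7.051 183.413] z [-0.002 -0.    -1.   ] yang -95.27951722620493 F [ 0.936  0.139 -0.323] [-0.039  0.057 -0.002] gap 14.708060359095061
```

View pics/scene3.png

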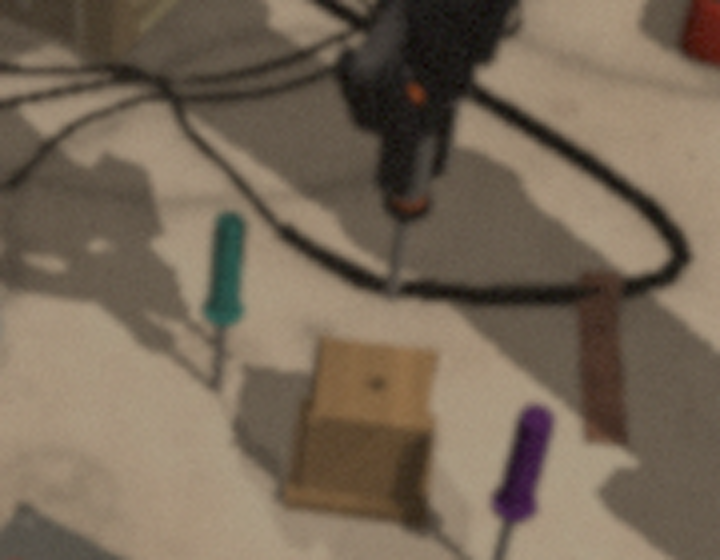

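The stylus is out of its stand and upright, with its tip at crop (394,290) and the stand's hole empty. Now I go over the red-lamp module.

Call:
{"api": "arm_command", "payload": {"commands": [[1, [0.008, 0.04, 0], [0, 0, 0]], [1, [0.008, 0.04, 0], [0, 0, 0]], [1, [0.008, 0.04, 0], [0, 0, 0]], [1, [0.008, 0.04, 0], [0, 0, 0]], [1, [0.007, 0.036, 0], [0, 0, 0]], [1, [0, 0, 0], [0, 0, 0]], [1, [0, 0, 0], [0, 0, 0]], [1, [0, 0, 0], [0, 0, 0]]]}}

```text
t: 6.52
tcp_pos: [476.2, 187.6, 184.0]
eef_rot: [0.999, -0.047, -0.0, 0.0]
contact_force: [-1.2, -0.7, -0.6]
finger_gap: 14.2
```

```bash
python3 st.py;python3 - <<'E'
from rig import r
import cv2,pickle
for n,(x,y) in(("scene",(240,120)),("top",(230,140))):
    d=r.snapshot(n);pickle.dump(d,open(n+'4.pkl','wb'));cv2.imwrite(f'pics/{n}4.png',cv2.resize(d['pixels'][y:y+140,x:x+180],None,fx=4,fy=4,interpolation=cv2.INTER_CUBIC))
from h import *
s=pickle.load(open('scene3.pkl','rb'));print(atz(s,398.1,132.1,114))
E
python3 st.py
```

```text
t 6.525 q [-0.149  0.296 -0.412  1.967  0.149  0.909 -2.302] tcp [476.206 187.606 183.971] z [-0.001 -0.001 -1.   ] yang -95.38344136222707 F [-1.181 -0.661 -0.557] [-0.037 -0.014 -0.002] gap 14.197693653766702
[438.63782064 -14.26220356 114.        ]
t 6.625 q [-0.149  0.295 -0.412  1.966  0.149  0.909 -2.302] tcp [476.364 187.854 184.253] z [-0.    -0.001 -1.   ] yang -95.37908169882687 F [ 0.035 -0.49  -0.812] [-0.013 -0.057  0.043] gap 14.557832210730606
```

View pics/scene4.png

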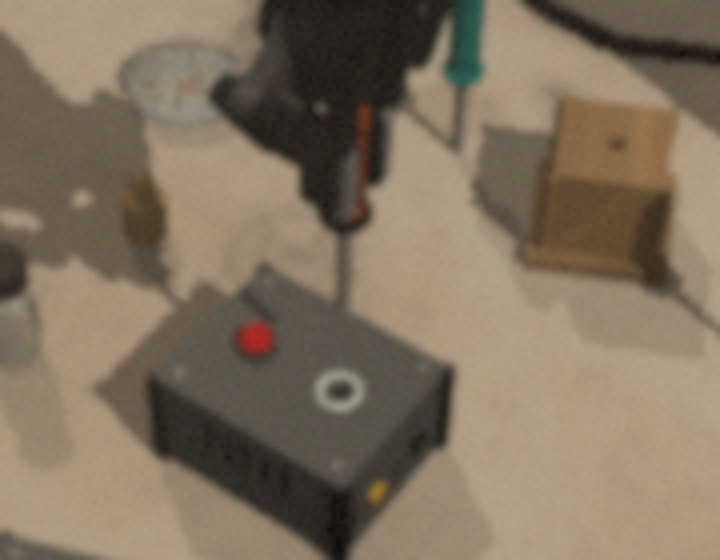

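View pics/top4.png

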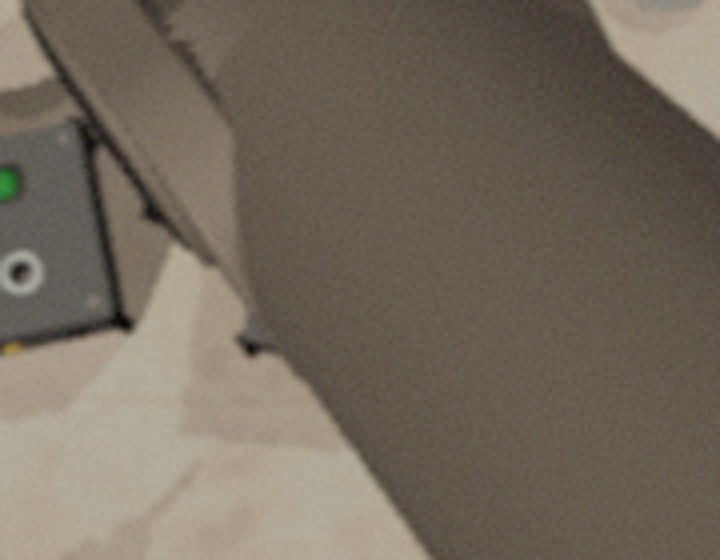

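The tip hangs at crop (343,305) and the ring is at (340,391). I lower to just above the ring and compare there.

Call:
{"api": "arm_command", "payload": {"commands": [[1, [0, 0.001, -0.018], [0, 0, 0]], [1, [0, 0, -0.018], [0, 0, 0]], [1, [0, 0, 0], [0, 0, 0]], [1, [0, 0, 0], [0, 0, 0]], [1, [0, 0, 0], [0, 0, 0]]]}}

```text
t: 7.25
tcp_pos: [476.9, 190.1, 149.1]
eef_rot: [0.999, -0.046, 0.001, -0.0]
contact_force: [-0.3, -0.4, -1.0]
finger_gap: 14.8
```

```bash
python3 st.py;python3 - <<'E'
from rig import r
import cv2,pickle
from h import *
np.set_printoptions(precision=2,suppress=True)
ims=[]
for i in range(4):
    d=r.snapshot("scene");ims.append(d['pixels'].astype(float))
d['pixels']=np.mean(ims,0).astype(np.uint8)
pickle.dump(d,open('scene5.pkl','wb'))
x,y=290,160
cv2.imwrite('pics/scene5.png',cv2.resize(d['pixels'][y:y+75,x:x+80],None,fx=8,fy=8,interpolation=cv2.INTER_CUBIC))
p=r.sense()['tcp_pos'];print(p)
for h in (0,55,59,115): 
    q=proj(d,np.array([475.9,189.2,p[2]-69.4+h]));print('pred',h,q,(q-[x,y]+.44)*8)
q=proj(d,np.array([475.7,189.2,62]));print('ring',(q-[x,y]+.44)*8)
E
python3 st.py
```

```text
t 7.25 q [-0.165  0.343 -0.403  1.997  0.18   0.834 -2.332] tcp [476.881 190.139 149.139] z [ 0.001  0.    -1.   ] yang -95.29753614684948 F [-0.267 -0.447 -1.02 ] [0.035 0.018 0.016] gap 14.84209451122575
[476.56 190.05 148.7 ]
pred 0 [325.01 210.81] [283.59 410.02]
pred 55 [325.49 189.49] [287.45 239.41]
pred 59 [325.53 187.85] [287.75 226.28]
pred 115 [326.08 163.42] [292.17  30.86]
ring [283.26 460.49]
t 7.45 q [-0.165  0.344 -0.403  1.997  0.18   0.834 -2.332] tcp [476.562 190.048 148.7  ] z [ 0.001  0.    -1.   ] yang -95.29129309547127 F [-0.529  0.025 -0.407] [ 0.025  0.027 -0.017] gap 14.37640863205009
```

View pics/scene5.png

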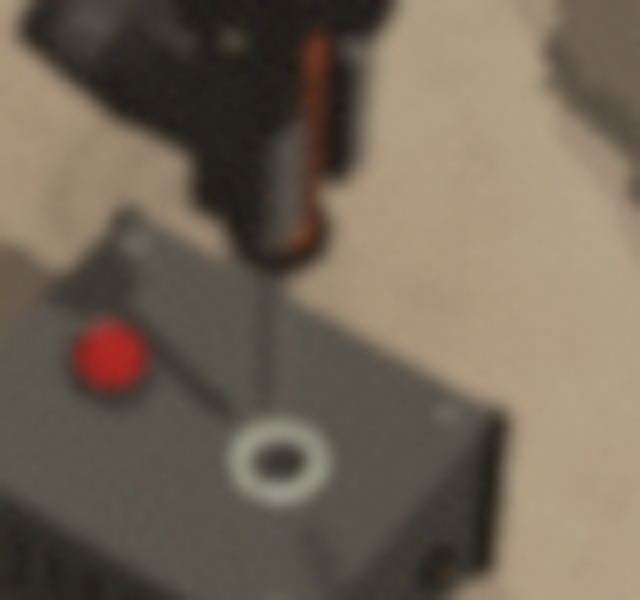

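```bash
python3 - <<'E'
from h import *
np.set_printoptions(precision=1,suppress=True,linewidth=150)
d=pickle.load(open('scene5.pkl','rb'));print(d['z_map'][184:222,318:332].astype(int))
for v in range(196,214,2):
  for u in (322,323,324): 
    z=d['z_map'][v,u];c,k=ray(d,u,v);print(v,u,c+k*z,end=' ')
  print()
g=d['pixels'][185:235,305:345]
g=np.clip(g.astype(float)*2.2-60,0,255).astype(np.uint8)
cv2.imwrite('pics/z5.png',cv2.resize(g,None,fx=12,fy=12,interpolation=cv2.INTER_CUBIC))
E
```

```text
[[737 734 731 736 739 741 736 735 742 745 758 763 962 963]
 [737 737 734 735 738 742 741 739 743 745 759 760 962 959]
 [742 737 735 738 743 745 741 741 744 746 759 767 957 955]
 [744 740 740 740 741 746 743 742 748 748 764 769 773 955]
 [744 740 738 742 744 747 746 746 748 753 765 774 772 955]
 [770 744 745 743 747 750 747 746 751 763 768 773 772 950]
 [772 769 746 749 754 751 748 751 765 767 769 768 769 951]
 [771 768 770 769 768 751 751 767 769 772 768 770 767 949]
 [948 767 767 768 768 766 767 767 767 768 767 767 949 949]
 [871 949 769 764 767 765 767 766 765 766 767 947 950 946]
 [868 866 866 770 767 767 765 768 769 768 945 945 945 945]
 [864 866 867 864 865 779 778 782 944 943 942 943 943 947]
 [866 864 864 867 864 783 783 781 943 943 946 944 939 941]
 [861 862 863 863 862 785 785 784 935 941 937 942 940 941]
 [861 861 861 858 791 786 789 788 861 861 938 941 938 938]
 [858 858 861 858 792 789 788 789 859 860 855 861 937 936]
 [859 857 858 857 793 791 792 790 858 857 859 860 859 858]
 [857 855 858 857 797 796 793 794 856 857 857 856 855 855]
 [852 855 851 855 796 794   0 796 853 
[... 1206 characters left out ...]
 [476.4 192.8 121.6] 
198 322 [480.4 192.2 113.4] 198 323 [477.7 193.7 116.6] 198 324 [477.  191.6 114.8] 
200 322 [479.8 193.1 109.6] 200 323 [478.  193.1 110.7] 200 324 [476.7 192.  110.4] 
202 322 [479.5 193.6 105.1] 202 323 [477.6 193.6 106.3] 202 324 [232.  631.9 722.5] 
204 322 [479.5 193.4  99.7] 204 323 [478.3 192.2  99.2] 204 324 [476.3 192.4 100.7] 
206 322 [479.8 192.8  93.6] 206 323 [477.8 193.   95.1] 206 324 [475.7 193.3  96.8] 
208 322 [479.2 193.7  89.7] 208 323 [477.  194.4  91.8] 208 324 [475.6 193.4  91.7] 
210 322 [480.2 192.   81.8] 210 323 [477.  194.3  86.3] 210 324 [476.  192.6  85.1] 
212 322 [487.4 179.   57.3] 212 323 [484.2 181.3  61.9] 212 324 [483.9 178.2  58.8]
```

View pics/z5.png

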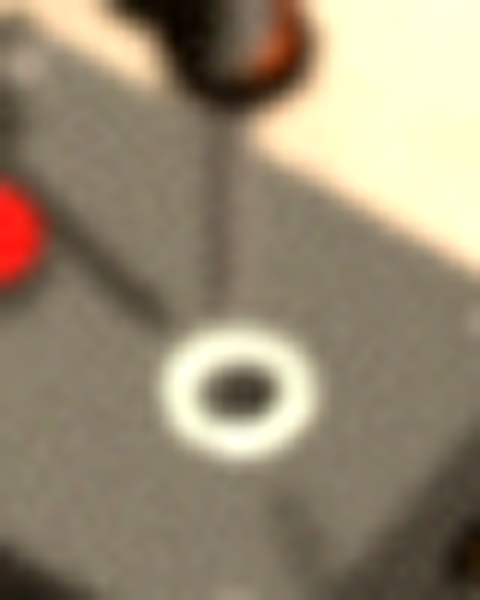

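The depth map puts the shank axis at about (478.5, 190.4) with its tip near z = 80. The ring, seen by the same camera, is at (475.8, 189.6). I shift by that difference, lower a little and re-check.

Call:
{"api": "arm_command", "payload": {"commands": [[1, [-0.0027, -0.0007, 0], [0, 0, 0]], [1, [0, 0, -0.008], [0, 0, 0]], [1, [0, 0, 0], [0, 0, 0]], [1, [0, 0, 0], [0, 0, 0]], [1, [0, 0, 0], [0, 0, 0]]]}}

```text
t: 8.07
tcp_pos: [473.7, 189.4, 140.3]
eef_rot: [0.999, -0.046, 0.0, -0.0]
contact_force: [0.2, 0.3, -0.8]
finger_gap: 14.5
```

```bash
cat > chk.py <<'E'
from rig import r
import sys
from h import *
np.set_printoptions(precision=1,suppress=True,linewidth=150)
ims=[];zs=[];tc=[]
for i in range(4):
    d=r.snapshot("scene");ims.append(d['pixels'].astype(float));zs.append(d['z_map']);s=r.sense();tc.append(s['tcp_pos'])
print('tcp',np.mean(tc,0),s['contact_force'],s['finger_gap'],s['t'])
d['pixels']=np.mean(ims,0).astype(np.uint8);z=np.median(zs,0);d['z_map']=z
pickle.dump(d,open('scene6.pkl','wb'))
P=[]
for v in range(194,225):
    for u in range(315,335):
        c,k=ray(d,u,v);p=c+k*z[v,u]
        if 68<p[2]<125 and abs(p[0]-476)<15 and abs(p[1]-192)<12: P.append([v,u,*p])
P=np.array(P)
for v in np.unique(P[:,0]): 
    q=P[P[:,0]==v];print(int(v),len(q),q[:,1].mean(),q[:,2:].mean(0)+[1.3,-2.2,0])
g=d['pixels'][180:240,295:355];g=np.clip(g.astype(float)*2.2-60,0,255).astype(np.uint8)
cv2.imwrite('pics/'+sys.argv[1],cv2.resize(g,None,fx=10,fy=10,interpolation=cv2.INTER_CUBIC))
E
python3 chk.py z6.png; python3 st.py
```

```text
tcp [473.7 189.3 140.4] [ 0.4  0.5 -1. ] 14.270187645104789 8.275
198 1 328.0 [468.9 193.2 124.5]
199 4 325.5 [475.3 189.7 114.4]
200 4 325.5 [475.5 189.3 111.4]
201 4 325.5 [475.3 189.6 109.3]
202 4 325.5 [475.3 189.4 106.4]
203 4 325.5 [475.3 189.4 103.9]
204 4 325.5 [475.  189.8 101.9]
205 4 325.5 [475.1 189.6  99. ]
206 4 325.5 [475.1 189.5  96.2]
207 4 325.5 [475.  189.6  93.8]
208 4 325.5 [475.3 189.1  90.4]
209 4 325.5 [475.3 189.   87.6]
210 4 325.5 [475.1 189.2  85.3]
211 4 325.5 [475.1 189.1  82.5]
212 4 325.5 [474.9 189.3  80.1]
213 4 325.5 [475. 189.  77.]
214 3 325.0 [475.4 190.   75. ]
215 1 325.0 [475.6 189.5  71.6]
t 8.275 q [-0.168  0.351 -0.401  2.01   0.186  0.815 -2.339] tcp [473.714 189.304 140.395] z [ 0.  0. -1.] yang -95.2876224416567 F [ 0.413  0.536 -0.994] [ 0.025 -0.025 -0.048] gap 14.270187645104789
```

View pics/z6.png

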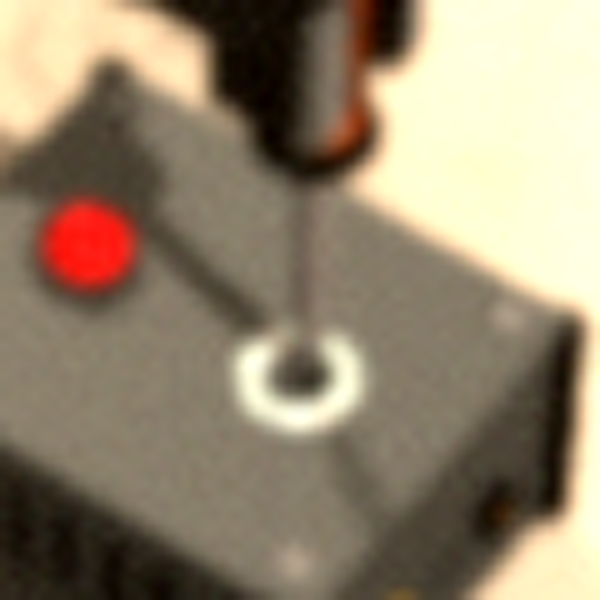

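```bash
python3 - <<'E'
from h import *
np.set_printoptions(precision=1,suppress=True,linewidth=150)
d=pickle.load(open('scene6.pkl','rb'));z=d['z_map']
print(z[208:225,316:336].astype(int))
d0=pickle.load(open('scene0.pkl','rb'));print(d0['z_map'][210:225,316:336].astype(int))
print(d['pixels'][200:214:3,318:334].sum(2)//3)
# shank half-height profile & hole darkness centroid
g=pickle.load(open('scene0.pkl','rb'))['pixels'].astype(float).sum(2)[208:228,312:338]
E
```

```text
[[845 845 846 845 846 845 846 845 807 806 807 808 845 846 846 846 846 845 847 847]
 [845 845 844 845 844 843 844 845 811 807 808 810 846 845 844 845 845 846 846 845]
 [844 844 842 842 844 844 844 842 810 810 809 812 842 843 843 843 842 845 843 845]
 [842 843 843 843 841 842 842 843 812 812 812 814 844 842 843 841 843 842 841 844]
 [839 841 840 839 840 842 841 841 814 813 813 817 840 840 842 840 841 840 840 841]
 [840 838 839 836 840 839 837 836 815 817 816 819 839 840 837 837 838 838 839 840]
 [838 839 838 838 834 834 836 834 819 817 818 834 837 838 837 837 837 838 837 837]
 [835 835 836 834 833 835 838 836 835 821 836 834 834 834 836 836 837 836 835 837]
 [834 834 835 832 833 834 837 837 838 837 836 834 832 831 834 836 835 835 835 835]
 [833 835 832 831 833 835 839 837 840 839 839 834 831 831 833 833 832 833 835 832]
 [832 831 832 829 829 838 841 841 842 842 840 836 829 831 831 832 832 831 833 831]
 [832 830 831 829 827 839 842 845 846 845 840 838 827 827 832 829 831 831 830 830]
 [830 830 828 827 826 827 846 846 846 844 844 827 828 828 828 831 831 830 829 828]
 [827 827 827 827 825
[... 1193 characters left out ...]
27 827 829 828 827 827 830 829]
 [827 827 830 829 823 826 825 827 824 826 827 827 825 827 829 828 829 826 829 829]
 [827 824 826 827 825 827 826 825 824 824   0 826 828 827 825 826 830 827 828 828]
 [824 825 828 824 825 825 824 824 825 824 826 826 826 828 825 824 823 825 825 824]
 [821 822 824 824 823 826 824 821 823 823 822 825 826 825 824 825 826 825 821 823]]
[[ 83  84  84  83  82  79  74  72  78  83  86  87  91 101 112 124]
 [ 84  83  83  82  81  79  72  74  79  84  83  82  82  81  82  84]
 [ 82  82  84  83  83  78  74  73  80  84  82  82  81  82  81  82]
 [ 60  69  75  82  82  79  72  72  80  83  81  82  81  83  81  80]
 [ 65  61  64  73  84  88  83  78  82  88  89  85  84  82  82  82]]
```

The sources disagree on the residual x offset: depth says about 2.5 mm short, joint kinematics about 2 mm, and the colour edge about 0.4 mm. I take +1.6 mm, which is within the 3 mm clearance for all three, and go in watching the force.

Call:
{"api": "arm_command", "payload": {"commands": [[1, [0.0016, 0, 0], [0, 0, 0]], [1, [0, 0, 0], [0, 0, 0]], [1, [0, 0, -0.005], [0, 0, 0]], [1, [0, 0, -0.005], [0, 0, 0]], [1, [0, 0, -0.004], [0, 0, 0]], [1, [0, 0, 0], [0, 0, 0]], [1, [0, 0, 0], [0, 0, 0]]]}}

```text
t: 9.15
tcp_pos: [475.3, 189.3, 126.3]
eef_rot: [0.999, -0.046, 0.0, -0.0]
contact_force: [0.4, 0.4, -0.1]
finger_gap: 14.5
```

```bash
python3 chk.py z7.png|head -12; python3 st.py
```

```text
tcp [475.4 189.4 126.5] [ 0.1  0.7 -0.5] 14.716707682164754 9.35
195 1 330.0 [472.7 179.6 115.8]
196 2 329.5 [471.  184.4 119.2]
197 3 330.0 [470.1 184.2 117. ]
198 5 327.2 [473.1 188.  116.6]
199 7 326.2857142857143 [473.5 190.3 116.2]
200 9 324.6666666666667 [475.  193.  115.6]
201 11 325.0 [473.5 194.4 115.4]
202 9 325.0 [472.7 195.8 114.8]
203 6 324.5 [473.2 196.6 112.8]
204 4 324.5 [477.  189.6 100.4]
205 4 324.5 [476.9 189.8  98. ]
t 9.35 q [-0.174  0.374 -0.395  2.018  0.2    0.787 -2.349] tcp [475.381 189.346 126.471] z [ 0.  0. -1.] yang -95.28654885768262 F [ 0.106  0.748 -0.45 ] [ 0.002 -0.074 -0.047] gap 14.716707682164754
```

View pics/z7.png

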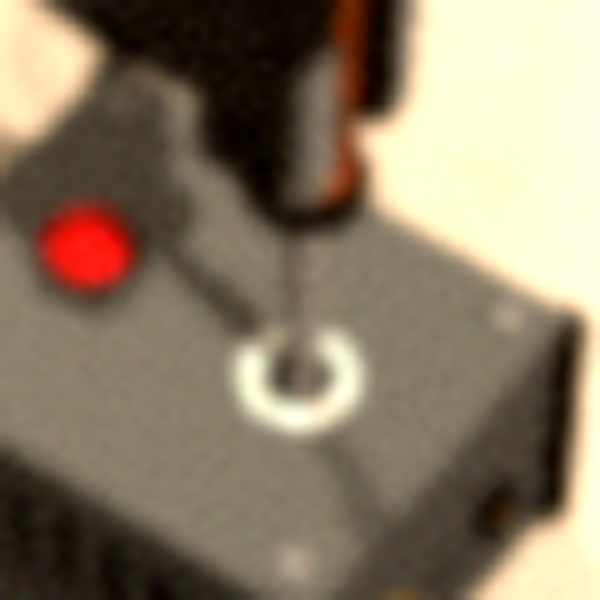

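The tip is in the ring at crop (298,360), about z = 57, with no contact. I continue down to just above the button.

Call:
{"api": "arm_command", "payload": {"commands": [[1, [0, 0, -0.004], [0, 0, 0]], [1, [0, 0, -0.004], [0, 0, 0]], [1, [0, 0, -0.004], [0, 0, 0]], [1, [0, 0, 0], [0, 0, 0]], [1, [0, 0, 0], [0, 0, 0]]]}}

```text
t: 9.98
tcp_pos: [475.3, 189.3, 114.3]
eef_rot: [0.999, -0.046, -0.0, 0.0]
contact_force: [0.1, -0.7, -0.0]
finger_gap: 14.6
```

```bash
python3 chk.py z8.png|head -1; python3 st.py
```

```text
tcp [475.3 189.3 114.4] [-0.6  0.1  0.8] 14.291578519722753 10.175
t 10.175 q [-0.18   0.391 -0.39   2.026  0.212  0.762 -2.36 ] tcp [475.344 189.343 114.427] z [ 0.  0. -1.] yang -95.28405613406308 F [-0.618  0.067  0.786] [-0.019 -0.003 -0.052] gap 14.291578519722753
```

View pics/z8.png

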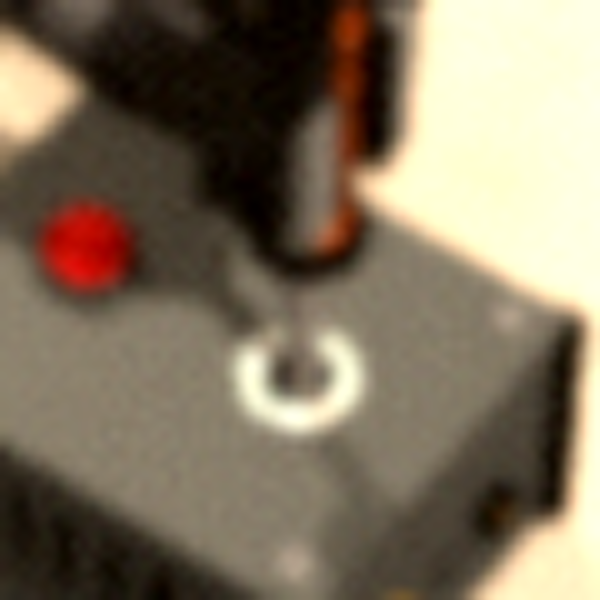

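The tip is in the shaft with no side force. Now I find the button.

Call:
{"api": "arm_command", "payload": {"commands": [[1, [0, 0, -0.004], [0, 0, 0]], [1, [0, 0, -0.004], [0, 0, 0]], [1, [0, 0, -0.002], [0, 0, 0]], [1, [0, 0, 0], [0, 0, 0]], [1, [0, 0, 0], [0, 0, 0]]]}}

```text
t: 10.8
tcp_pos: [475.4, 189.4, 104.5]
eef_rot: [0.999, -0.046, 0.0, -0.0]
contact_force: [-0.6, -0.9, 1.9]
finger_gap: 14.5
```

Call:
{"api": "arm_command", "payload": {"commands": [[1, [0, 0, -0.002], [0, 0, 0]], [1, [0, 0, 0], [0, 0, 0]], [1, [0, 0, 0], [0, 0, 0]]]}}

```text
t: 11.18
tcp_pos: [475.4, 189.4, 102.4]
eef_rot: [0.999, -0.046, 0.0, -0.0]
contact_force: [-0.4, -0.3, 3.0]
finger_gap: 14.6
```

Call:
{"api": "arm_command", "payload": {"commands": [[1, [0, 0, -0.002], [0, 0, 0]], [1, [0, 0, 0], [0, 0, 0]], [1, [0, 0, 0], [0, 0, 0]]]}}

```text
t: 11.55
tcp_pos: [475.3, 189.3, 100.4]
eef_rot: [0.999, -0.046, 0.0, -0.0]
contact_force: [0.3, 0.3, 3.7]
finger_gap: 14.4
```

Call:
{"api": "arm_command", "payload": {"commands": [[1, [0, 0, -0.002], [0, 0, 0]], [1, [0, 0, 0], [0, 0, 0]], [1, [0, 0, 0], [0, 0, 0]]]}}

```text
t: 11.92
tcp_pos: [475.5, 189.4, 98.7]
eef_rot: [0.999, -0.046, 0.0, -0.0]
contact_force: [-1.0, -0.3, 7.8]
finger_gap: 14.2
```

Call:
{"api": "arm_command", "payload": {"commands": [[1, [0, 0, -0.001], [0, 0, 0]], [1, [0, 0, 0], [0, 0, 0]], [1, [0, 0, 0], [0, 0, 0]]]}}

```text
t: 12.3
tcp_pos: [475.8, 189.5, 98.3]
eef_rot: [0.999, -0.046, 0.001, -0.0]
contact_force: [-2.6, -1.3, 14.2]
finger_gap: 14.7
```

Call:
{"api": "arm_command", "payload": {"commands": [[1, [0, 0, -0.001], [0, 0, 0]], [1, [0, 0, 0], [0, 0, 0]], [1, [0, 0, 0], [0, 0, 0]]]}}

```text
t: 12.68
tcp_pos: [476.1, 189.6, 98.0]
eef_rot: [0.999, -0.046, 0.001, -0.0]
contact_force: [-3.6, -2.0, 20.9]
finger_gap: 14.6
```

The force climbed from 3.7 N to 7.8, 14.2 and 20.9 N while the tool barely moved, so the button is bottomed. I ease slightly and hold.

Call:
{"api": "arm_command", "payload": {"commands": [[1, [0, 0, 0.0008], [0, 0, 0]], [1, [0, 0, 0], [0, 0, 0]], [1, [0, 0, 0], [0, 0, 0]], [1, [0, 0, 0], [0, 0, 0]], [1, [0, 0, 0], [0, 0, 0]], [1, [0, 0, 0], [0, 0, 0]], [1, [0, 0, 0], [0, 0, 0]], [1, [0, 0, 0], [0, 0, 0]], [1, [0, 0, 0], [0, 0, 0]], [1, [0, 0, 0], [0, 0, 0]], [1, [0, 0, 0], [0, 0, 0]], [1, [0, 0, 0], [0, 0, 0]]]}}

```text
t: 14.18
tcp_pos: [475.8, 189.6, 98.2]
eef_rot: [0.999, -0.046, 0.001, -0.0]
contact_force: [-2.2, -1.3, 15.3]
finger_gap: 14.4
```

Call:
{"api": "arm_command", "payload": {"commands": [[1, [0, 0, 0], [0, 0, 0]], [1, [0, 0, 0], [0, 0, 0]], [1, [0, 0, 0], [0, 0, 0]], [1, [0, 0, 0], [0, 0, 0]], [1, [0, 0, 0], [0, 0, 0]], [1, [0, 0, 0], [0, 0, 0]], [1, [0, 0, 0], [0, 0, 0]], [1, [0, 0, 0], [0, 0, 0]], [1, [0, 0, 0], [0, 0, 0]], [1, [0, 0, 0], [0, 0, 0]], [1, [0, 0, 0], [0, 0, 0]], [1, [0, 0, 0], [0, 0, 0]]]}}

```text
t: 15.68
tcp_pos: [475.8, 189.6, 98.3]
eef_rot: [0.999, -0.046, 0.001, -0.0]
contact_force: [-2.3, -0.9, 15.6]
finger_gap: 15.0
```

```bash
python3 chk.py z9.png|head -1; python3 st.py; python3 -c "
import pickle,cv2
cv2.imwrite('pics/full9.png',pickle.load(open('scene6.pkl','rb'))['pixels'])"
```

```text
tcp [475.8 189.6  98.2] [-1.6 -0.5 14.3] 14.754210081029285 15.875
t 15.875 q [-0.189  0.416 -0.381  2.037  0.229  0.727 -2.375] tcp [475.824 189.566  98.22 ] z [ 0.001  0.    -1.   ] yang -95.28795791822256 F [-1.611 -0.52  14.326] [-0.494  0.701  0.038] gap 14.754210081029285
```

View pics/full9.png

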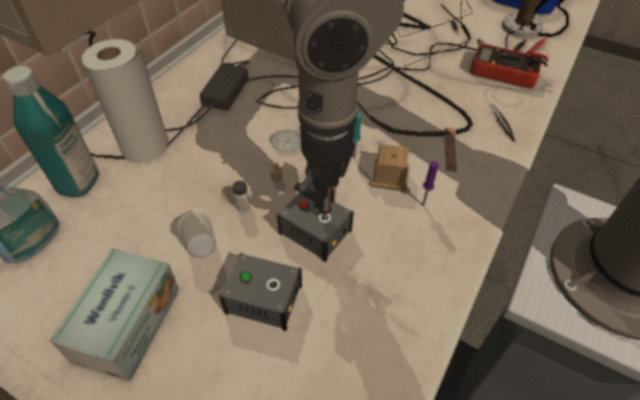

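View pics/z9.png

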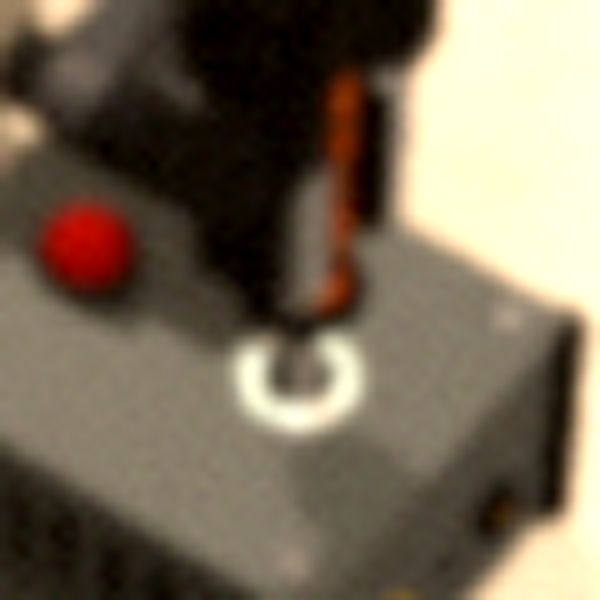

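The tip stands centred in the red module's ring, at crop (298,375). The tool has been steady at about 15 N for more than 3 s. The green module, weight, vial, dish and beaker look to be where they were. I hand the job in.

```bash
python3 -c "
from rig import r
print(r.finish_job()); print(r.sense()['contact_force'],r.sense()['t'])"
```

```text
the job is handed in; nothing more can be done
None
the job is handed in; nothing more can be done
```

The orange-handled stylus is through the red-lamp module's aperture, still gripped and holding the reset button down. I handed the job in at about 15.9 s.

**Last checks:**
- **Button down:** the tool met the spring at about 2 to 4 N, then the force rose sharply to 21 N with almost no further travel. I eased it to about 15 N and held that for over 3 s. The tip came out at about z = 29 mm; fully down is 30 mm.
- **Grip and alignment:** finger opening was steady at about 14.7 mm. The tool was vertical and the side force was 1.5–2.5 N.
- **Bystanders:** in the last picture the green-lamp module, weight, vial, dish, beaker and both look-alikes were undisturbed as far as they could be seen. The arm partly hid the turquoise one.

**Disagreements:**
- **Aligning in x:** above the aperture, the colour picture, depth map and kinematics differed by up to about 2 mm. I took a value between them, and the tip went in without contact.
- **Button travel:** travel worked out from the early, noisy force readings was 6.3 to 7.6 mm, short of 8 mm. I relied on the hard stop and the tip height instead.
- **Lamp:** it still looked red in the last picture.

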